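Undo the left-hand rotor nut of a clinic centrifuge

ROBOT

A 7-joint arm with a two-finger parallel gripper is mounted at the origin on the work surface. World frame = base frame: x ahead of the robot, y to its left, z up, the work surface at z = 0. Lengths are in mm, angles in rad, forces in N, time in s.
With the tool pointing down it reaches from about 425 to 875 mm from the base axis. Payload 8.4 kg.
Tool frame: the origin (TCP) lies midway between the tips of the shut fingers; the grasp point (between the pads) lies 19 mm behind it; z points along the fingers, y is the line along which they close (so a half turn about z gives the same grasp; the last joint's range is limited). The gripper opens to 87 mm and grips with 3 to 60 N. Pads are 19 mm wide; open, the fingers measure 117 mm over their backs; the gripper's body (75 mm by 190 mm) begins 51 mm behind the grasp point.
Start: joints at [1.043, 0.333, 0.04, 1.465, -0.013, 1.343, -0.059], TCP at [270.231, -591.132, 187.246] pointing down, gripper open.
Joint ranges: [-2.58, 2.58], [-0.38, 2.09], [-1.3, 1.39], [0.25, 2.4], [-1.5, 4.64], [0.08, 2.09], [-2.65, 2.65]. Speed limits (rad/s): [2.22, 2.22, 2.79, 2.79, 3.14, 3.14, 3.14].

INTERFACE

Orientations are given as a 3x3 rotation matrix whose columns are the frame's x, y, z axes.
In Python, from rig import arm gives the robot as it stands.
- The arm moves only by the shell command python3 -m handwheel 'ROWS' [FORCE]. ROWS is JSON, a list of rows, each an object of numbers: "ax", "ay", "az": the turn, a rotation vector about the tool's x, y, z in rad; "dx", "dy", "dz": the shift along the tool's x, y, z in m; "jaw": the opening, from 0 (shut) to 1 (fully open). A call has 1 to 12 rows; each row is the pose to reach, as a shift and turn from the pose commanded when the call began, along the tool's axes at that moment; what a row does not reach only later rows make up. A row lasts 1/12 s, in which the tool goes at most 41.7 mm and 7.16 degrees, less where a joint would pass 70% of its speed; a pose out of reach is approached as far as the arm can. A call with a gripper value outside its range is refused whole. The fingers move at their own pace and stop on an object; FORCE is the grip in N (left out, the last holds). Time passes only in rows, so rows that repeat a pose let the fingers close. It gives the time, the measured TCP pose, the force, the opening and the grip force at its end, in the units of the state.
- arm.state(): the state, without advancing time (a new reading comes with each control period).
- arm.grab_frame(name): name is "scene" or "top" or "wrist"; returns a dict with "img" (384x512x3 uint8, red, green, blue), "vfov" (degrees; the focal length in pixels is half the picture's height over the tangent of half this angle, whatever the lens; pixels are square), "cx", "cy" (the principal point, pixels), "eye" and "orientation" of the camera in the world. Camera axes: x right, y up, looking along -z (the intrinsics and any distortion apply to the point x, -y, -z); pixel columns grow to the right and rows downward; lengths in mm; the calibration is good to about 2 mm. A picture is of the moment at which its call begins. There is no depth.
- arm.job_done(): hands the job in; it is judged then, once.
The state is a dict: "time_s": time; "joint_pos": joint angles; "joint_velocities": joint speeds; "joint_efforts": joint torques, N m; "eef_pos": TCP position; "tcp_rot": TCP orientation; "force": force on the tool from outside, world axes, zero at the start; "wrist_torque": the same for the moment, N m; "width": finger opening in mm; "grip_force": force on a finger pad.
Only numpy, scipy, OpenCV 4.12 (cv2) and the standard library are available. Lean on these libraries where they do the work, as an engineer would, in place of code of your own. Each camera call takes 0.05 s, during which the arm holds its last target. There are 200 camera calls.

TASK

The centrifuge's rotor has to come out for cleaning: unscrew the blue knurled nut that holds it, minding that it has a left-hand thread, take it off the spindle and stand it gently, open end down, on the floor of the steel instrument tray. Let the nut climb its thread freely: never tighten it further, pull or push hard on it or press it sideways. Leave the syringe in the tray, the glass bottle and the cup of forceps where they are.

Things in the scene. Friction and masses are not known exactly. Their poses are not given: they have to be found in the camera images.
- centrifuge: Fixed benchtop centrifuge, lid off: white housing 268 x 268 mm, flat rim 170 mm above the trolley top round a 186 mm wide chamber. The upright spindle axis passes through the origin, which lies on the trolley top; x runs from the blue control panel to the rear. The aluminium rotor is held still by the brake; its hub, 62 mm wide, has its top at 138 mm and falls away outside.
- spindle_seat (a point): Point on the spindle axis, 140 mm above the trolley top, where the underside of the tight nut sits. A spring washer under it, 49 mm wide, pushes the tight nut up with about 13 N and relaxes within the first 1.5 mm of rise. The spindle is 31 mm wide over its thread and ends 25 mm above this point.
- rotor_nut: Blue knurled nut, 44 mm diameter (47 at a 6 mm high foot flange), 40 mm high, 0.14 kg, closed on top, open below. Origin: centre of its underside; z up its axis. Starts tight. Coarse left-hand thread: it rises when turned clockwise seen from above and is free in under one turn (rise per turn not marked). 0.3 N m frees it; a 30 N grip holds it. Play: 1.5 mm sideways, 1.8 mm along the axis. A straight pull does not free it.
- tray: Stainless instrument tray, fixed, outside 270 x 190 x 30 mm (x, y, z), walls and floor 3 mm thick, open on top. Origin: centre of its underside on the trolley top; x along its long side. The half with x below 60 mm is empty.
- syringe: Capped empty syringe, about 150 mm long, 30 mm wide at its finger flange, 20 mm high, 0.02 kg, lying in the tray across its +x end. Origin: middle of the barrel, at the tray's floor; y along it.
- bottle: Clear glass bottle, 68 mm wide, 150 mm high, standing beyond the machine or the tray. Origin: centre of its underside.
- forceps_cup: Yellow-green plastic cup, 74 mm wide, 90 mm high, with a pair of steel forceps standing in it up to 172 mm; beyond the machine or the tray. Origin: centre of its underside.
Not all that is in view belongs to the job. Of the things that look like the rotor_nut, the largest one is meant.

How it is judged (in metres and radians):
On the way, in this order (a step that is already met when the one before it is completed fails the run):
1. the nut has climbed at least 8 mm up its thread, still upright on the spindle (z of rotor_nut in the frame of spindle_seat above 0.008 m and horizontal distance between rotor_nut and spindle_seat below 0.005 m and angle between rotor_nut's own z axis and vertical below 0.2 rad), for 0.1 s.
2. the nut is off the spindle (z of rotor_nut in the frame of spindle_top above 0.003 m), for 0.1 s.
At the end, for the whole second after the job is handed in: The nut stands open end down (within 0.1 rad of upright) flat on the floor of the steel tray, at rest and let go (z of rotor_nut in the frame of tray between 0 and 0.007 m and x of rotor_nut in the frame of tray between -0.132 and 0.132 m and y of rotor_nut in the frame of tray between -0.092 and 0.092 m and angle between rotor_nut's own z axis and vertical below 0.1 rad and linear speed of rotor_nut below 0.01 m/s and contact force between rotor_nut and the fingers below 0.1 N); the robot touches nothing.
It fails at once if the nut was overtightened, pulled, pushed or pressed sideways on the spindle with more than 40 N in all, its own clamping included (contact force between rotor_nut and centrifuge above 40 N).
It fails at once if the nut was dropped or banged down in the tray (more than 35 N) (contact force between rotor_nut and tray above 35 N).
It fails at once if the syringe was moved more than 15 mm (distance of syringe from where it was at the start of the episode above 0.015 m).
It fails at once if the bottle was moved more than 15 mm (distance of bottle from where it was at the start of the episode above 0.015 m).
It fails at once if the forceps cup was moved more than 15 mm (distance of forceps_cup from where it was at the start of the episode above 0.015 m).
It also fails if it takes over 72 s, if anything falls off the work surface, if the arm or the gripper's body presses on something with over 40 N, if the wrist force passes 120 N, or if a joint passes its speed limit or range.

## Working session

There is one attempt and no reset: what is moved stays moved. The work goes in short steps, Python scripts to look and compute and a shell command to move; the robot and the scene stay as the last step left them, time stands still between calls to the robot, and variables do not carry over. Pictures are saved under pics/ and viewed, at most 13 in all, crops included, and the job is handed in when it is done.

```bash
ls; mkdir -p pics; python3 - <<'E'
from rig import arm
import cv2,numpy as np
fs={}
for n in ["scene","top","wrist"]:
    f=arm.grab_frame(n); fs[n]=f; cv2.imwrite(f"pics/{n}0.png",f["img"][:,:,::-1]); np.save(f"pics/{n}0.npy",f,allow_pickle=True)
    print(n,{k:(np.round(v,3).tolist() if not isinstance(v,(str,dict)) else v) for k,v in f.items() if k!="img"})
s=arm.state();print({k:np.round(v,3).tolist() for k,v in s.items()})
im=np.hstack([cv2.resize(fs[n]["img"],(400,300)) for n in ["scene","top"]])
E
```

```text
pics
scene {'vfov': 57.851, 'cx': 254.459, 'cy': 190.332, 'eye': [198.159, 362.964, 759.978], 'orientation': [[-0.71, 0.562, -0.425], [-0.704, -0.556, 0.442], [0.012, 0.613, 0.79]]}
top {'vfov': 47.493, 'cx': 264.133, 'cy': 190.68, 'eye': [386.541, 14.774, 1012.864], 'orientation': [[-0.014, 0.987, -0.162], [-1.0, -0.012, 0.013], [0.011, 0.162, 0.987]]}
wrist {'vfov': 61.803, 'cx': 254.436, 'cy': 191.066, 'eye': [337.677, -560.729, 384.211], 'orientation': [[0.415, 0.876, 0.247], [-0.91, 0.4, 0.111], [-0.001, -0.271, 0.963]]}
{'time_s': 0.15, 'joint_pos': [1.043, 0.334, 0.04, 1.466, -0.013, 1.343, -0.059], 'joint_velocities': [0.001, -0.001, 0.0, -0.001, 0.002, -0.001, 0.0], 'joint_efforts': [0.003, -65.684, 1.338, -40.411, -0.059, 0.042, 0.0], 'eef_pos': [270.068, -590.777, 186.542], 'tcp_rot': [[0.909, 0.416, -0.001], [0.416, -0.909, 0.001], [-0.0, -0.001, -1.0]], 'force': [0.181, -0.446, -0.704], 'wrist_torque': [-0.04, 0.048, -0.007], 'grip_force': 0.0, 'width': 87.305}
```

View pics/top0.png

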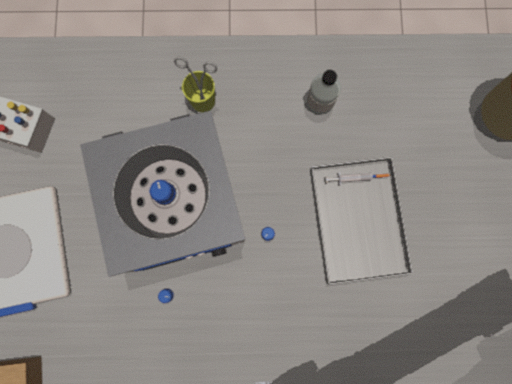

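View pics/scene0.png

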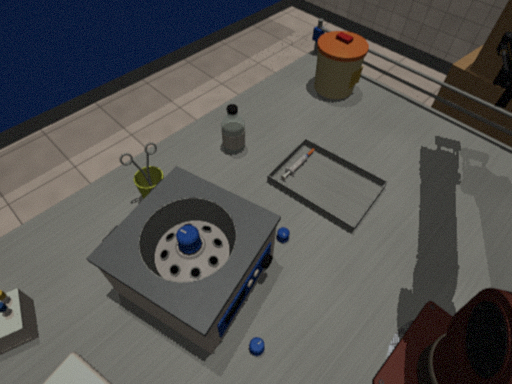

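The top view shows the rotor nut at about (162,191), tray corners around (311,167)–(408,272), the syringe at (355,178), and small decoy nuts at (268,233) and (166,296). The scene view agrees, with the nut at (188,237).

```bash
cat > h.py <<'E'
import cv2,numpy as np
from rig import arm
def cam(f):
    return 192/np.tan(np.radians(f["vfov"])/2)
def ray(f,u,v):
    F=cam(f); d=np.array([(u-f["cx"])/F,-(v-f["cy"])/F,-1.]); d=np.array(f["orientation"])@d
    return np.array(f["eye"],float),d/np.linalg.norm(d)
def plane(f,u,v,z):
    e,d=ray(f,u,v); return e+d*(z-e[2])/d[2]
def proj(f,p):
    q=np.array(f["orientation"]).T@(np.array(p)-f["eye"]);F=cam(f)
    return np.array([f["cx"]+F*q[0]/-q[2],f["cy"]-F*q[1]/-q[2]])
def meet(f1,p1,f2,p2):
    e,d=ray(f1,*p1);g,h=ray(f2,*p2)
    s=np.linalg.lstsq(np.c_[d,-h],g-e,rcond=None)[0]
    a,b=e+s[0]*d,g+s[1]*h; return (a+b)/2,np.linalg.norm(a-b)
def blue(f):
    hsv=cv2.cvtColor(f["img"],cv2.COLOR_RGB2HSV)
    m=cv2.inRange(hsv,(105,120,50),(128,255,255))
    n,l,st,c=cv2.connectedComponentsWithStats(m)
    return m,l,[(i,st[i],c[i]) for i in range(1,n) if st[i][4]>40]
E
python3 - <<'E'
from h import *
fs={n:np.load(f"pics/{n}0.npy",allow_pickle=True).item() for n in("scene","top")}
for n in fs:
    for i,s,c in blue(fs[n])[2]: print(n,s,c.round(1),plane(fs[n],*c,165).round(1))
t=fs["top"]
# rough corners
for z,P in((170,[(82,138),(209,110),(243,238),(107,273)]),(30,[(311,167),(389,160),(409,272),(327,283)])):
    q=[plane(t,*p,z)[:2] for p in P]; print(z,np.round(q,1).tolist(),np.mean(q,0).round(1),[round(np.linalg.norm(q[i]-q[i-1]),1) for i in range(4)])
for n,bx in(("top",(130,160,195,225)),("scene",(155,205,225,265))):
    x0,y0,x1,y1=bx; cv2.imwrite(f"pics/c{n}.png",cv2.resize(fs[n]["img"][y0:y1,x0:x1,::-1],None,fx=6,fy=6,interpolation=1))
a=cv2.imread("pics/ctop.png");b=cv2.imread("pics/cscene.png");h=max(a.shape[0],b.shape[0])
cv2.imwrite("pics/crop1.png",np.hstack([np.pad(x,((0,h-x.shape[0]),(0,0),(0,0))) for x in(a,b)]));print(a.shape,b.shape)
E
```

```text
scene [    0     0   281   133 18687] [93.5 43.8] [1295.5  -24.7  165. ]
scene [177 225  22  20 325] [187.5 235. ] [532.5 202.9 165. ]
scene [278 228  11  11  94] [282.9 232.8] [403.4  66.  165. ]
scene [218 242  53  85 241] [243.9 284.4] [381.3 195.3 165. ]
scene [250 338  14  16 175] [256.4 345.4] [293.4 252.5 165. ]
top [150 180  25  24 386] [162.  191.8] [525.7 204.5 165. ]
top [262 228  12  12 103] [267.7 233.2] [441.9  -1.8 165. ]
top [159 289  13  14 125] [164.8 295.7] [326.8 194.3 165. ]
top [  0 303  34  13 220] [ 15.8 309. ] [306.6 472.3 165. ]
170 [[635.2, 364.5], [690.8, 112.8], [433.0, 45.9], [370.5, 303.3]] [532.4 206.6] [np.float64(271.6), np.float64(257.8), np.float64(266.3), np.float64(265.0)]
30 [[601.7, -106.7], [616.2, -288.0], [360.7, -317.2], [339.3, -133.9]] [ 479.5 -211.4] [np.float64(263.7), np.float64(182.0), np.float64(257.2), np.float64(184.6)]
(390, 390, 3) (360, 420, 3)
```

View pics/crop1.png

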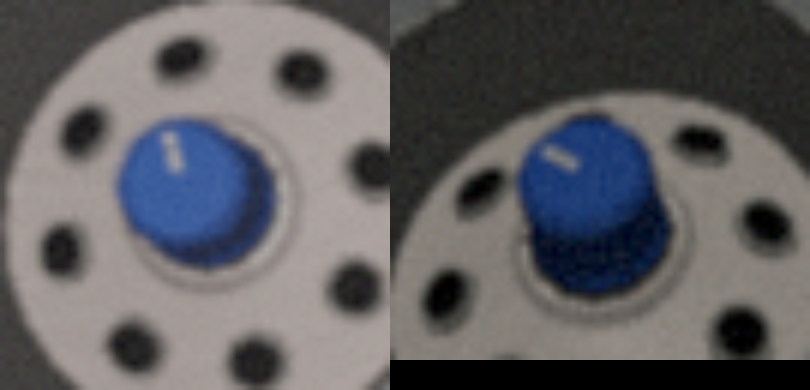

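The crop shows the nut's top face centred at crop (184,182) in the top view and (585,177) in the scene view. The white pointer mark is on the top face.

```bash
python3 - <<'E'
from h import *
t=np.load("pics/top0.npy",allow_pickle=True).item();s=np.load("pics/scene0.npy",allow_pickle=True).item()
a=(130-.5+184.5/6,160-.5+182.5/6);b=(155-.5+195.5/6,205-.5+177.5/6)
print(meet(t,a,s,b),plane(t,*a,180),plane(s,*b,180))
# hub/white washer ring in top crop: centre (217,203), z~139
print(plane(t,129.5+217/6,159.5+203/6,139),plane(s,154.5+(605-390)/6,204.5+232/6,139))
st=arm.state();R=np.array(st["tcp_rot"]);
print("yaw tool x",np.degrees(np.arctan2(R[1,0],R[0,0])))
E
```

```text
(array([527.66565682, 205.3377971 , 177.0489142 ]), np.float64(0.4395010771808082)) [526.99246659 204.52013899 180.        ] [526.19509135 206.25161251 180.        ]
[526.76804926 202.7624783  139.        ] [528.12247872 203.76179689 139.        ]
yaw tool x 24.568737521421184
```

```bash
R='{"dx":0.565,"dy":-0.616,"dz":-0.09,"jaw":1}'; python3 -m handwheel '[{"dz":-0.04,"jaw":1},{"dz":-0.08,"jaw":1},{"dz":-0.09,"jaw":1},{"dx":0.28,"dy":-0.308,"dz":-0.09,"jaw":1},{"dx":0.28,"dy":-0.308,"dz":-0.09,"jaw":1},{"dx":0.28,"dy":-0.308,"dz":-0.09,"jaw":1},{"dx":0.28,"dy":-0.308,"dz":-0.09,"jaw":1},{"dx":0.28,"dy":-0.308,"dz":-0.09,"jaw":1},{"dx":0.28,"dy":-0.308,"dz":-0.09,"jaw":1},{"dx":0.28,"dy":-0.308,"dz":-0.09,"jaw":1},{"dx":0.28,"dy":-0.308,"dz":-0.09,"jaw":1},{"dx":0.28,"dy":-0.308,"dz":-0.09,"jaw":1}]' 30; python3 -c "
from h import *
s=arm.state();print(np.round(s['joint_pos'],3),s['eef_pos'],np.round(s['tcp_rot'],4))"
```

```text
[ 1.043  0.334  0.04   1.466 -0.013  1.343 -0.059] [ 270.06799139 -590.77671174  186.5421805 ] [[ 9.095e-01  4.158e-01 -6.000e-04]
 [ 4.158e-01 -9.095e-01  1.100e-03]
 [-1.000e-04 -1.300e-03 -1.000e+00]]invalid input
```

```bash
python3 -m handwheel '[{"ax":0,"ay":0,"az":0,"dx":0,"dy":0,"dz":-0.04,"jaw":1},{"ax":0,"ay":0,"az":0,"dx":0,"dy":0,"dz":-0.08,"jaw":1},{"ax":0,"ay":0,"az":0,"dx":0,"dy":0,"dz":-0.09,"jaw":1}]' 30
```

```text
time_s: 0.4
eef_pos: [271.0, -592.7, 283.6]
tcp_rot: [[0.91, 0.416, 0.003], [0.416, -0.91, -0.006], [0.001, 0.007, -1.0]]
force: [-0.8, 0.5, 1.7]
width: 87.2
grip_force: 0.0
```

```bash
python3 -m handwheel '[{"dx":0.28,"dy":-0.308,"jaw":1}]' 30; python3 -m handwheel -h | head
```

```text
invalid input
invalid input: not JSON, or not a number
```

```bash
python3 -m handwheel '[{"ax":0,"ay":0,"az":0,"dx":0.028,"dy":-0.031,"dz":0,"jaw":1},{"ax":0,"ay":0,"az":0,"dx":0.28,"dy":-0.308,"dz":0,"jaw":1},{"ax":0,"ay":0,"az":0,"dx":0.28,"dy":-0.308,"dz":0,"jaw":1},{"ax":0,"ay":0,"az":0,"dx":0.28,"dy":-0.308,"dz":0,"jaw":1},{"ax":0,"ay":0,"az":0,"dx":0.28,"dy":-0.308,"dz":0,"jaw":1},{"ax":0,"ay":0,"az":0,"dx":0.28,"dy":-0.308,"dz":0,"jaw":1},{"ax":0,"ay":0,"az":0,"dx":0.28,"dy":-0.308,"dz":0,"jaw":1},{"ax":0,"ay":0,"az":0,"dx":0.28,"dy":-0.308,"dz":0,"jaw":1},{"ax":0,"ay":0,"az":0,"dx":0.28,"dy":-0.308,"dz":0,"jaw":1},{"ax":0,"ay":0,"az":0,"dx":0.28,"dy":-0.308,"dz":0,"jaw":1},{"ax":0,"ay":0,"az":0,"dx":0.28,"dy":-0.308,"dz":0,"jaw":1}]' 30; python3 -c "
from h import *
s=arm.state();print(np.round(s['joint_pos'],3),s['eef_pos'],np.round(s['tcp_rot'],4))"
```

```text
time_s: 1.32
eef_pos: [399.5, -186.6, 277.8]
tcp_rot: [[0.905, 0.425, 0.002], [0.425, -0.905, 0.001], [0.002, -0.0, -1.0]]
force: [0.2, -0.6, 0.6]
width: 87.3
grip_force: 0.0
[ 0.677 -0.119 -0.304  1.777 -0.037  1.477 -0.754] [ 399.51215894 -186.63285097  277.83446586] [[ 9.052e-01  4.251e-01  1.700e-03]
 [ 4.251e-01 -9.052e-01  9.000e-04]
 [ 1.900e-03 -1.000e-04 -1.000e+00]]
```

```bash
python3 -m handwheel '[{"ax":0,"ay":0,"az":-1.4,"dx":0.279,"dy":-0.302,"dz":0,"jaw":1},{"ax":0,"ay":0,"az":-1.4,"dx":0.279,"dy":-0.302,"dz":0,"jaw":1},{"ax":0,"ay":0,"az":-1.4,"dx":0.279,"dy":-0.302,"dz":0,"jaw":1},{"ax":0,"ay":0,"az":-1.4,"dx":0.279,"dy":-0.302,"dz":0,"jaw":1},{"ax":0,"ay":0,"az":-1.4,"dx":0.279,"dy":-0.302,"dz":0,"jaw":1},{"ax":0,"ay":0,"az":-1.4,"dx":0.279,"dy":-0.302,"dz":0,"jaw":1},{"ax":0,"ay":0,"az":-1.4,"dx":0.279,"dy":-0.302,"dz":0,"jaw":1},{"ax":0,"ay":0,"az":-1.4,"dx":0.279,"dy":-0.302,"dz":0,"jaw":1},{"ax":0,"ay":0,"az":-1.4,"dx":0.279,"dy":-0.302,"dz":0,"jaw":1},{"ax":0,"ay":0,"az":-1.4,"dx":0.279,"dy":-0.302,"dz":0,"jaw":1},{"ax":0,"ay":0,"az":-1.4,"dx":0.279,"dy":-0.302,"dz":0,"jaw":1},{"ax":0,"ay":0,"az":-1.4,"dx":0.279,"dy":-0.302,"dz":0,"jaw":1}]' 30; python3 -c "
from h import *
s=arm.state();print(np.round(s['joint_pos'],3),s['eef_pos'],np.round(s['tcp_rot'],4))"
```

```text
time_s: 2.32
eef_pos: [524.7, 198.3, 276.5]
tcp_rot: [[-0.265, 0.964, -0.002], [0.964, 0.265, 0.001], [0.002, -0.001, -1.0]]
force: [1.2, -0.9, 0.0]
width: 86.8
grip_force: 0.0
[ 0.214  0.189 -0.753  1.511  0.127  1.494 -0.271] [524.73754332 198.26352765 276.51235006] [[-0.2652  0.9642 -0.0016]
 [ 0.9642  0.2652  0.0012]
 [ 0.0016 -0.0013 -1.    ]]
```

```bash
python3 -m handwheel '[{"ax":0,"ay":0,"az":-1.4,"dx":0,"dy":0,"dz":0,"jaw":1},{"ax":0,"ay":0,"az":-1.4,"dx":0,"dy":0,"dz":0,"jaw":1},{"ax":0,"ay":0,"az":-1.4,"dx":0,"dy":0,"dz":0,"jaw":1},{"ax":0,"ay":0,"az":-1.4,"dx":0,"dy":0,"dz":0,"jaw":1},{"ax":0,"ay":0,"az":-1.4,"dx":0,"dy":0,"dz":0,"jaw":1},{"ax":0,"ay":0,"az":-1.4,"dx":0,"dy":0,"dz":0,"jaw":1},{"ax":0,"ay":0,"az":-1.4,"dx":0,"dy":0,"dz":0,"jaw":1},{"ax":0,"ay":0,"az":-1.4,"dx":0,"dy":0,"dz":0,"jaw":1},{"ax":0,"ay":0,"az":-1.4,"dx":0,"dy":0,"dz":0,"jaw":1},{"ax":0,"ay":0,"az":-1.4,"dx":0,"dy":0,"dz":0,"jaw":1},{"ax":0,"ay":0,"az":-1.4,"dx":0,"dy":0,"dz":0,"jaw":1},{"ax":0,"ay":0,"az":-1.4,"dx":0,"dy":0,"dz":0,"jaw":1}]' 30; python3 -m handwheel '[{"ax":0,"ay":0,"az":-1.2,"dx":0,"dy":0,"dz":0,"jaw":1},{"ax":0,"ay":0,"az":-1.2,"dx":0,"dy":0,"dz":0,"jaw":1},{"ax":0,"ay":0,"az":-1.2,"dx":0,"dy":0,"dz":0,"jaw":1},{"ax":0,"ay":0,"az":-1.2,"dx":0,"dy":0,"dz":0,"jaw":1},{"ax":0,"ay":0,"az":-1.2,"dx":0,"dy":0,"dz":0,"jaw":1},{"ax":0,"ay":0,"az":-1.2,"dx":0,"dy":0,"dz":0,"jaw":1},{"ax":0,"ay":0,"az":-1.2,"dx":0,"dy":0,"dz":0,"jaw":1},{"ax":0,"ay":0,"az":-1.2,"dx":0,"dy":0,"dz":0,"jaw":1},{"ax":0,"ay":0,"az":-1.2,"dx":0,"dy":0,"dz":0,"jaw":1},{"ax":0,"ay":0,"az":-1.2,"dx":0,"dy":0,"dz":0,"jaw":1},{"ax":0,"ay":0,"az":-1.2,"dx":0,"dy":0,"dz":0,"jaw":1},{"ax":0,"ay":0,"az":-1.2,"dx":0,"dy":0,"dz":0,"jaw":1}]' 30; python3 -c "
from h import *
f=arm.grab_frame('wrist');cv2.imwrite('pics/w1.png',f['img'][:,:,::-1]);np.save('pics/w1.npy',f,allow_pickle=True)
s=arm.state();print(np.round(s['joint_pos'],3),s['eef_pos'],np.round(s['tcp_rot'],4))
for i,a,c in blue(f)[2]: print(a,c)
print(proj(f,[527,204.5,180]),proj(f,[527,204.5,140]))
"
```

```text
time_s: 3.32
eef_pos: [525.3, 194.2, 277.2]
tcp_rot: [[-0.996, -0.088, 0.0], [-0.088, 0.996, -0.001], [-0.0, -0.001, -1.0]]
force: [-0.3, -0.5, 0.4]
width: 86.8
grip_force: 0.0
time_s: 4.32
eef_pos: [525.2, 195.0, 277.2]
tcp_rot: [[-0.287, -0.958, -0.0], [-0.958, 0.287, -0.001], [0.001, -0.0, -1.0]]
force: [-0.2, 0.4, -0.4]
width: 86.9
grip_force: 0.0
[ 0.472  0.266 -1.091  1.502  0.237  1.516  2.234] [525.16594894 195.26129909 277.22277824] [[-2.862e-01 -9.582e-01  1.000e-04]
 [-9.582e-01  2.862e-01 -5.000e-04]
 [ 5.000e-04 -2.000e-04 -1.000e+00]]
[257   0  15   4  43] [263.6744186   1.1627907]
[395 123  20  20 294] [404.32653061 132.86734694]
[ 234  162   43   51 1242] [254.04991948 188.44122383]
[255.88918625 192.42405544] [255.72328228 182.26639824]
```

View pics/w1.png

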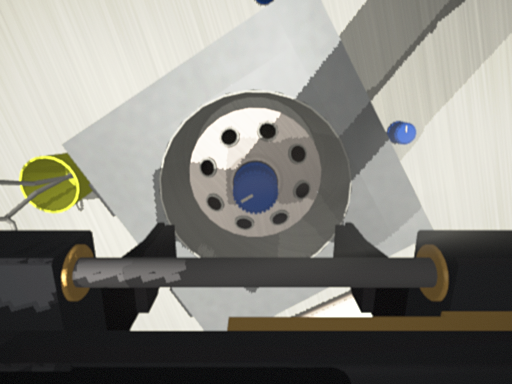

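The wrist view shows the nut centred at about (255,188), with its top face centred near (255.5,190.5). The prediction was (255.9,192.4), so they agree. The forceps cup is at (50,185), clear of the path.

```bash
python3 -c "
from h import *
f=np.load('pics/w1.npy',allow_pickle=True).item()
m,l,c=blue(f);i=[k for k,a,_ in c if a[4]>1000][0]
m=(l==i).astype(np.uint8)
for y in range(160,215,4): 
  x=np.where(m[y])[0]; print(y,(x.min(),x.max(),(x.min()+x.max())/2) if len(x) else '')
print(plane(f,255.5,190.5,180))
s=arm.state();R=np.array(s['tcp_rot'])
for t in ([527,204.5,152],[527,203.5,152]): print(R.T@(np.array(t)-s['eef_pos']))
"
```

```text
160 
164 (np.int64(247), np.int64(263), np.float64(255.0))
168 (np.int64(241), np.int64(269), np.float64(255.0))
172 (np.int64(237), np.int64(272), np.float64(254.5))
176 (np.int64(236), np.int64(261), np.float64(248.5))
180 (np.int64(235), np.int64(260), np.float64(247.5))
184 (np.int64(240), np.int64(269), np.float64(254.5))
188 (np.int64(234), np.int64(275), np.float64(254.5))
192 (np.int64(234), np.int64(276), np.float64(255.0))
196 (np.int64(235), np.int64(275), np.float64(255.0))
200 (np.int64(237), np.int64(274), np.float64(255.5))
204 (np.int64(239), np.int64(271), np.float64(255.0))
208 (np.int64(243), np.int64(268), np.float64(255.5))
212 (np.int64(255), np.int64(255), np.float64(255.0))
[526.80883432 202.56443711 180.        ]
[ -9.43559776   0.91322396 125.21819773]
[ -8.47743214   0.62701008 125.21870518]
```

```bash
python3 -m handwheel '[{"ax":0,"ay":0,"az":0,"dx":-0.0087,"dy":0.0007,"dz":0.02,"jaw":1},{"ax":0,"ay":0,"az":0,"dx":-0.0087,"dy":0.0007,"dz":0.05,"jaw":1},{"ax":0,"ay":0,"az":0,"dx":-0.0087,"dy":0.0007,"dz":0.07,"jaw":1},{"ax":0,"ay":0,"az":0,"dx":-0.0087,"dy":0.0007,"dz":0.09,"jaw":1},{"ax":0,"ay":0,"az":0,"dx":-0.0087,"dy":0.0007,"dz":0.105,"jaw":1},{"ax":0,"ay":0,"az":0,"dx":-0.0087,"dy":0.0007,"dz":0.115,"jaw":1},{"ax":0,"ay":0,"az":0,"dx":-0.0087,"dy":0.0007,"dz":0.12,"jaw":1},{"ax":0,"ay":0,"az":0,"dx":-0.0087,"dy":0.0007,"dz":0.125,"jaw":1},{"ax":0,"ay":0,"az":0,"dx":-0.0087,"dy":0.0007,"dz":0.126,"jaw":1},{"ax":0,"ay":0,"az":0,"dx":-0.0087,"dy":0.0007,"dz":0.126,"jaw":0.65},{"ax":0,"ay":0,"az":0,"dx":-0.0087,"dy":0.0007,"dz":0.126,"jaw":0.65},{"ax":0,"ay":0,"az":0,"dx":-0.0087,"dy":0.0007,"dz":0.126,"jaw":0.65}]' 3; python3 -c "
from h import *
f=arm.grab_frame('wrist');cv2.imwrite('pics/w2.png',f['img'][:,:,::-1]);np.save('pics/w2.npy',f,allow_pickle=True)
s=arm.state();print(np.round(s['joint_pos'],3),s['eef_pos'],np.round(s['tcp_rot'],4),s['force'],s['width'])
"
```

```text
time_s: 5.37
eef_pos: [527.2, 204.8, 152.0]
tcp_rot: [[-0.28, -0.96, 0.001], [-0.96, 0.28, 0.0], [-0.001, -0.001, -1.0]]
force: [-1.3, 1.0, -0.1]
width: 74.2
grip_force: 0.0
[ 0.422  0.355 -1.058  1.683  0.321  1.292  2.159] [527.10695962 204.75102407 151.85701044] [[-2.801e-01 -9.600e-01  9.000e-04]
 [-9.600e-01  2.801e-01  2.000e-04]
 [-5.000e-04 -8.000e-04 -1.000e+00]] [ 0.34248443 -0.33874074  0.24813342] 70.17836399968337
```

View pics/w2.png

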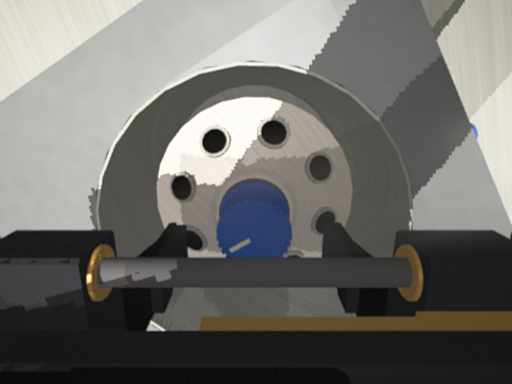

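The nut sits at (254,225) between the fingers, whose inner edges are at about 187 and 327, so it is close to centred. I'll close on it lightly first.

```bash
python3 -m handwheel '[{"ax":0,"ay":0,"az":0,"dx":0,"dy":0,"dz":0,"jaw":0.3},{"ax":0,"ay":0,"az":0,"dx":0,"dy":0,"dz":0,"jaw":0.3},{"ax":0,"ay":0,"az":0,"dx":0,"dy":0,"dz":0,"jaw":0.3},{"ax":0,"ay":0,"az":0,"dx":0,"dy":0,"dz":0,"jaw":0.3},{"ax":0,"ay":0,"az":0,"dx":0,"dy":0,"dz":0,"jaw":0.3},{"ax":0,"ay":0,"az":0,"dx":0,"dy":0,"dz":0,"jaw":0.3},{"ax":0,"ay":0,"az":0,"dx":0,"dy":0,"dz":0,"jaw":0.3},{"ax":0,"ay":0,"az":0,"dx":0,"dy":0,"dz":0,"jaw":0.3}]' 3; python3 -c "
from h import *
s=arm.state();R=np.array(s['tcp_rot']);print(s['eef_pos'],s['force'],'tool force',R.T@s['force'],s['wrist_torque'],s['width'],s['grip_force'])
"
```

```text
time_s: 6.08
eef_pos: [526.8, 204.6, 151.3]
tcp_rot: [[-0.28, -0.96, -0.0], [-0.96, 0.28, 0.0], [-0.0, 0.0, -1.0]]
force: [0.1, 0.8, 0.1]
width: 26.9
grip_force: 0.0
[526.7977878  204.59055504 151.26846142] [0.08051109 0.76101991 0.07387224] tool force [-0.75314152  0.13571038 -0.0738308 ] [ 0.179915   -0.06662173  0.01731914] 26.912311634450685 0.0
```

```bash
python3 -c "
from h import *
f=arm.grab_frame('wrist');cv2.imwrite('pics/w3.png',f['img'][:,:,::-1])
s=arm.state();print(s['width'],s['grip_force'],f['eye'])
e=np.array(s['eef_pos'])
print(proj(f,e),proj(f,e+[0,0,19]),proj(f,[527,204,180]))
for n in ('scene','top'):
  g=arm.grab_frame(n);cv2.imwrite(f'pics/{n}3.png',g['img'][:,:,::-1]);print(n,proj(g,e),proj(g,e+[0,0,60]))
g=arm.grab_frame('scene')['img'][130:300,100:300];
cv2.imwrite('pics/m3.png',np.hstack([cv2.resize(f['img'],(400,300)),cv2.resize(g,(400,340))[:300]])[:,:,::-1])
"
```

```text
26.682581231764633 0.0 [506.36658931 133.13890457 349.02655515]
[255.04023155 218.82016602] [255.10621412 230.01687609] [254.49098217 235.81197908]
scene [189.60761805 240.80512017] [185.20681781 224.66726271]
top [163.44792137 192.37841867] [156.44081228 187.27620602]
```

View pics/m3.png

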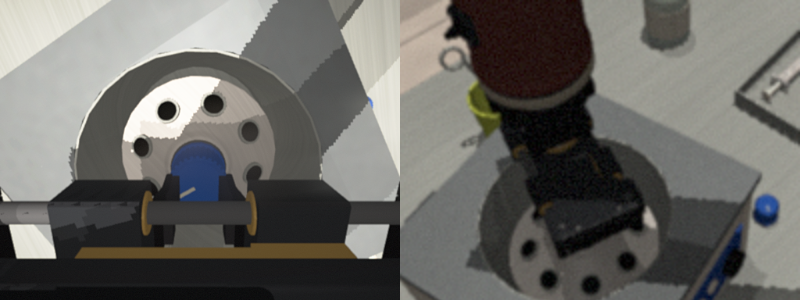

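```bash
python3 -c "
import cv2,numpy as np
f=cv2.imread('pics/w3.png')[160:310,150:360]
g=np.clip((f/255.)**0.5*255,0,255).astype(np.uint8)
cv2.imwrite('pics/w3c.png',cv2.resize(g,None,fx=3.8,fy=3.8,interpolation=2))
"
```

```text
(no output)
```

View pics/w3c.png

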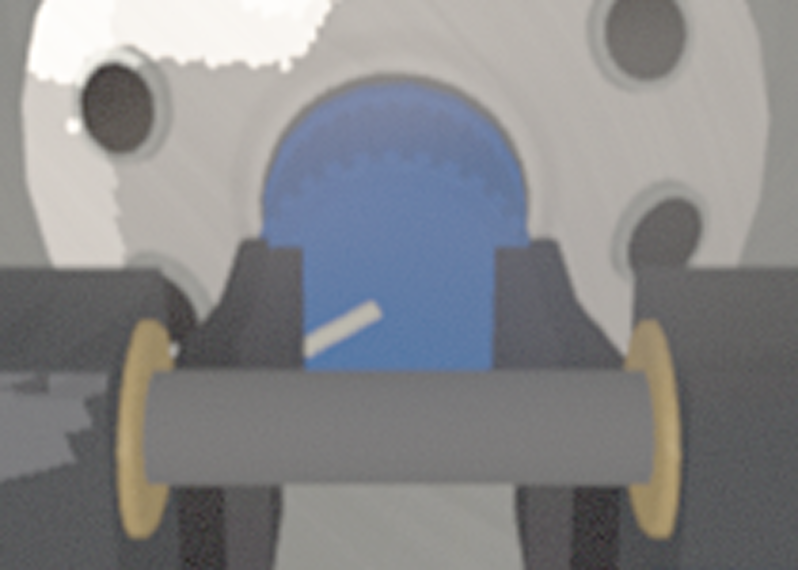

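The crop shows the finger tips at (229..280, 223) overlapping the nut's disc, with a gap narrower than the nut. The fingers are therefore above the nut, not around it. I'll check where the tips really are in the tool frame.

```bash
python3 -c "
from h import *
f=arm.grab_frame('wrist');s=arm.state();R=np.array(s['tcp_rot']);e=np.array(s['eef_pos'])
for h in (0,10,20,30,40,50):
  for x in (0,9.5): print(h,x,[proj(f,e+R@np.array([x,y,-h])).round(0).tolist() for y in (-s['width']/2,s['width']/2)])
print(s['eef_pos'],s['width'],s['grip_force'],s['force'], s['wrist_torque'])
print('camera in tool',R.T@(np.array(f['eye'])-e))
for n in('w1','w2','w3'):
  im=cv2.imread(f'pics/{n}.png')[:,:,::-1]; m,l,c=blue({'img':im}); i=max([q for q in c if q[1][4]>200],key=lambda q:q[1][4]);print(n,i[1])
"
```

```text
0 0 [[235.0, 219.0], [275.0, 219.0]]
0 9.5 [[235.0, 205.0], [275.0, 205.0]]
10 0 [[234.0, 224.0], [276.0, 224.0]]
10 9.5 [[234.0, 210.0], [276.0, 210.0]]
20 0 [[233.0, 231.0], [277.0, 231.0]]
20 9.5 [[233.0, 216.0], [277.0, 216.0]]
30 0 [[232.0, 238.0], [278.0, 238.0]]
30 9.5 [[232.0, 222.0], [279.0, 222.0]]
40 0 [[231.0, 245.0], [280.0, 245.0]]
40 9.5 [[230.0, 229.0], [280.0, 229.0]]
50 0 [[229.0, 254.0], [281.0, 254.0]]
50 9.5 [[229.0, 236.0], [282.0, 236.0]]
[526.78846415 204.59951082 151.27496763] 26.296892778866404 0.0 [-0.60653732  0.09422681 -0.56723983] [ 0.2460379  -0.00844565 -0.01724343]
camera in tool [  74.31035984   -0.39125258 -197.76103129]
w1 [ 234  162   43   51 1242]
w2 [ 217  189   74   68 3835]
w3 [ 219  188   70   70 3300]
```

```bash
python3 -m handwheel '[{"ax":0,"ay":0,"az":0,"dx":0,"dy":0,"dz":0,"jaw":0.75},{"ax":0,"ay":0,"az":0,"dx":0,"dy":0,"dz":0,"jaw":0.75},{"ax":0,"ay":0,"az":0,"dx":0,"dy":0,"dz":0,"jaw":0.75},{"ax":0,"ay":0,"az":0,"dx":0,"dy":0,"dz":0,"jaw":0.75},{"ax":0,"ay":0,"az":0,"dx":0,"dy":0,"dz":0,"jaw":0.75},{"ax":0,"ay":0,"az":0,"dx":0,"dy":0,"dz":0.003,"jaw":0.75},{"ax":0,"ay":0,"az":0,"dx":0,"dy":0,"dz":0.006,"jaw":0.75},{"ax":0,"ay":0,"az":0,"dx":0,"dy":0,"dz":0.009,"jaw":0.75},{"ax":0,"ay":0,"az":0,"dx":0,"dy":0,"dz":0.011,"jaw":0.75},{"ax":0,"ay":0,"az":0,"dx":0,"dy":0,"dz":0.011,"jaw":0.75}]' 3; python3 -c "
from h import *
f=arm.grab_frame('wrist');cv2.imwrite('pics/w4.png',f['img'][:,:,::-1])
s=arm.state();R=np.array(s['tcp_rot']);e=np.array(s['eef_pos']);print(e,s['width'],s['force'])
for h in (0,20,35,45): print(h,[proj(f,e+R@np.array([9.5,y*s['width']/2,-h])).round(0).tolist() for y in (-1,1)])
print(proj(f,[526.9,204,180]))
g=np.clip((f['img'][120:330,110:400,::-1]/255.)**0.5*255,0,255).astype(np.uint8)
cv2.imwrite('pics/w4c.png',cv2.resize(g,None,fx=2.75,fy=2.75,interpolation=2))
"
```

```text
time_s: 7.17
eef_pos: [526.4, 204.4, 139.6]
tcp_rot: [[-0.28, -0.96, -0.001], [-0.96, 0.28, -0.0], [0.0, 0.001, -1.0]]
force: [0.2, 1.5, 0.2]
width: 65.0
grip_force: 0.0
[526.58484926 204.47443087 139.90826373] 64.7576525559353 [ 1.40871418  0.53683428 -0.17259007]
0 [[205.0, 205.0], [305.0, 205.0]]
20 [[200.0, 216.0], [310.0, 216.0]]
35 [[195.0, 226.0], [315.0, 225.0]]
45 [[192.0, 233.0], [318.0, 233.0]]
[254.27212638 245.00709284]
```

View pics/w4c.png

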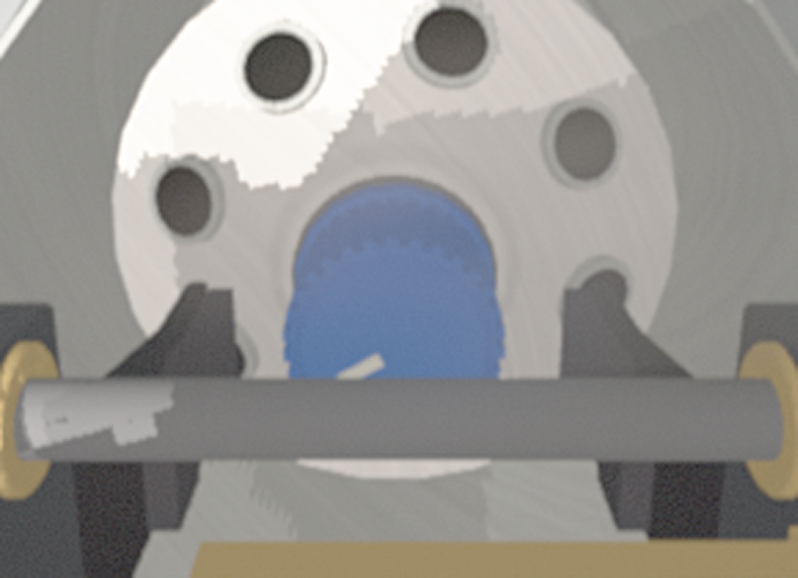

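The tips are at (195,225) and (315,225), which matches the model at 35 mm behind the reported TCP. The fingers still clear the nut, which is centred at about 253. So the true tip is at z = 175, and I'll go down another 22 mm to put the tips at about 153.

```bash
python3 -m handwheel '[{"ax":0,"ay":0,"az":0,"dx":0,"dy":-0.0005,"dz":0.003,"jaw":0.72},{"ax":0,"ay":0,"az":0,"dx":0,"dy":-0.0005,"dz":0.006,"jaw":0.72},{"ax":0,"ay":0,"az":0,"dx":0,"dy":-0.0005,"dz":0.009,"jaw":0.72},{"ax":0,"ay":0,"az":0,"dx":0,"dy":-0.0005,"dz":0.012,"jaw":0.72},{"ax":0,"ay":0,"az":0,"dx":0,"dy":-0.0005,"dz":0.014,"jaw":0.72},{"ax":0,"ay":0,"az":0,"dx":0,"dy":-0.0005,"dz":0.014,"jaw":0.72}]' 3;  python3 -m handwheel '[{"ax":0,"ay":0,"az":0,"dx":0,"dy":0,"dz":0.002,"jaw":0.72},{"ax":0,"ay":0,"az":0,"dx":0,"dy":0,"dz":0.004,"jaw":0.72},{"ax":0,"ay":0,"az":0,"dx":0,"dy":0,"dz":0.006,"jaw":0.72},{"ax":0,"ay":0,"az":0,"dx":0,"dy":0,"dz":0.008,"jaw":0.72},{"ax":0,"ay":0,"az":0,"dx":0,"dy":0,"dz":0.008,"jaw":0.72}]' 3
```

```text
time_s: 7.72
eef_pos: [527.0, 204.3, 125.7]
tcp_rot: [[-0.28, -0.96, -0.001], [-0.96, 0.28, -0.0], [0.0, 0.001, -1.0]]
force: [-0.1, 0.4, 0.4]
width: 62.7
grip_force: 0.0
time_s: 8.13
eef_pos: [527.0, 204.3, 117.8]
tcp_rot: [[-0.28, -0.96, -0.001], [-0.96, 0.28, -0.0], [0.0, 0.0, -1.0]]
force: [0.4, 0.0, 0.2]
width: 62.6
grip_force: 0.0
```

```bash
python3 -m handwheel '[{"ax":0,"ay":0,"az":0,"dx":0,"dy":0,"dz":0,"jaw":0.45},{"ax":0,"ay":0,"az":0,"dx":0,"dy":0,"dz":0,"jaw":0.45},{"ax":0,"ay":0,"az":0,"dx":0,"dy":0,"dz":0,"jaw":0.45},{"ax":0,"ay":0,"az":0,"dx":0,"dy":0,"dz":0,"jaw":0.45},{"ax":0,"ay":0,"az":0,"dx":0,"dy":0,"dz":0,"jaw":0.45},{"ax":0,"ay":0,"az":0,"dx":0,"dy":0,"dz":0,"jaw":0.45}]' 3; python3 -c "
from h import *
s=arm.state();R=np.array(s['tcp_rot']);print(s['eef_pos'],'tool force',R.T@s['force'],s['wrist_torque'],s['width'],s['grip_force'])
"
```

```text
time_s: 8.63
eef_pos: [527.5, 204.5, 118.4]
tcp_rot: [[-0.28, -0.96, 0.0], [-0.96, 0.28, 0.0], [-0.0, -0.0, -1.0]]
force: [0.7, -0.7, -0.6]
width: 44.0
grip_force: 3.0
[527.46173162 204.46091345 118.41528807] tool force [ 0.44137317 -0.87337281  0.63185868] [ 0.12887866 -0.23824877  0.05664992] 43.99904335621388 2.9998044113017386
```

```bash
python3 -m handwheel '[{"ax":0,"ay":0,"az":0,"dx":0,"dy":0,"dz":0,"jaw":0.4},{"ax":0,"ay":0,"az":0,"dx":0,"dy":0,"dz":0,"jaw":0.4},{"ax":0,"ay":0,"az":0,"dx":0,"dy":0,"dz":0,"jaw":0.4}]' 30; python3 -m handwheel '[{"ax":0,"ay":0,"az":0.08,"dx":0,"dy":0,"dz":0,"jaw":0.4},{"ax":0,"ay":0,"az":0.16,"dx":0,"dy":0,"dz":-0.0002,"jaw":0.4},{"ax":0,"ay":0,"az":0.24,"dx":0,"dy":0,"dz":-0.0005,"jaw":0.4},{"ax":0,"ay":0,"az":0.24,"dx":0,"dy":0,"dz":-0.0005,"jaw":0.4}]' 30; python3 -c "
from h import *
s=arm.state();R=np.array(s['tcp_rot']);print(s['eef_pos'],'tool force',R.T@s['force'],s['wrist_torque'],s['width'],s['grip_force'],s['joint_pos'])
"
```

```text
time_s: 8.88
eef_pos: [527.4, 204.5, 118.4]
tcp_rot: [[-0.28, -0.96, 0.0], [-0.96, 0.28, 0.0], [-0.0, -0.0, -1.0]]
force: [1.4, -0.0, 2.2]
width: 43.8
grip_force: 30.0
time_s: 9.22
eef_pos: [527.3, 204.7, 119.1]
tcp_rot: [[-0.503, -0.864, 0.0], [-0.864, 0.503, 0.0], [-0.0, -0.0, -1.0]]
force: [-0.3, -0.2, 3.6]
width: 44.0
grip_force: 30.0
[527.2886463  204.69750789 119.05826119] tool force [ 0.32762833  0.16803589 -3.56849311] [ 0.21165758  0.04051689 -0.12817983] 43.962425333835874 30.007244938769873 [ 0.37214763  0.36710968 -0.99332715  1.72411014  0.32506715  1.22759579
  1.91221847]
```

```bash
python3 -m handwheel '[{"ax":0,"ay":0,"az":0.08,"dx":0,"dy":0,"dz":-0.0003,"jaw":0.4},{"ax":0,"ay":0,"az":0.16,"dx":0,"dy":0,"dz":-0.0006,"jaw":0.4},{"ax":0,"ay":0,"az":0.24,"dx":0,"dy":0,"dz":-0.0009,"jaw":0.4},{"ax":0,"ay":0,"az":0.24,"dx":0,"dy":0,"dz":-0.0009,"jaw":0.4}]' 30 | grep -E "eef|force"; python3 -m handwheel '[{"ax":0,"ay":0,"az":0.08,"dx":0,"dy":0,"dz":-0.0003,"jaw":0.4},{"ax":0,"ay":0,"az":0.16,"dx":0,"dy":0,"dz":-0.0006,"jaw":0.4},{"ax":0,"ay":0,"az":0.24,"dx":0,"dy":0,"dz":-0.0009,"jaw":0.4},{"ax":0,"ay":0,"az":0.24,"dx":0,"dy":0,"dz":-0.0009,"jaw":0.4}]' 30; python3 -c "
from h import *
s=arm.state();R=np.array(s['tcp_rot']);print(s['eef_pos'],'tool force',R.T@s['force'],s['wrist_torque'],s['width'],s['grip_force'],s['joint_pos'])
"
```

```text
eef_pos: [526.9, 204.4, 119.4]
force: [0.4, 0.6, -1.3]
grip_force: 30.0
time_s: 9.88
eef_pos: [527.0, 204.4, 120.3]
tcp_rot: [[-0.843, -0.538, -0.001], [-0.538, 0.843, -0.0], [0.001, 0.0, -1.0]]
force: [0.1, -0.1, -1.3]
width: 43.6
grip_force: 30.0
[526.97426139 204.42319492 120.33960403] tool force [-0.00222008 -0.12408046  1.29224562] [ 0.19183788 -0.08393328  0.01719575] 43.61528845201624 30.010402905004412 [ 0.30900812  0.33533702 -0.90526924  1.72514652  0.27936236  1.21807596
  1.47154633]
```

```bash
python3 -m handwheel '[{"ax":0,"ay":0,"az":0.08,"dx":0,"dy":0,"dz":-0.0003,"jaw":0.4},{"ax":0,"ay":0,"az":0.16,"dx":0,"dy":0,"dz":-0.0006,"jaw":0.4},{"ax":0,"ay":0,"az":0.24,"dx":0,"dy":0,"dz":-0.0009,"jaw":0.4},{"ax":0,"ay":0,"az":0.32,"dx":0,"dy":0,"dz":-0.0012,"jaw":0.4},{"ax":0,"ay":0,"az":0.32,"dx":0,"dy":0,"dz":-0.0012,"jaw":0.4}]' 30 | grep -E "eef|force"; python3 -m handwheel '[{"ax":0,"ay":0,"az":0.08,"dx":0,"dy":0,"dz":-0.0003,"jaw":0.4},{"ax":0,"ay":0,"az":0.16,"dx":0,"dy":0,"dz":-0.0006,"jaw":0.4},{"ax":0,"ay":0,"az":0.24,"dx":0,"dy":0,"dz":-0.0009,"jaw":0.4},{"ax":0,"ay":0,"az":0.32,"dx":0,"dy":0,"dz":-0.0012,"jaw":0.4},{"ax":0,"ay":0,"az":0.32,"dx":0,"dy":0,"dz":-0.0012,"jaw":0.4}]' 30| grep -E "eef|force|width"
```

```text
eef_pos: [527.1, 204.5, 121.6]
force: [0.5, 0.4, -0.8]
grip_force: 30.0
eef_pos: [527.1, 204.5, 122.8]
force: [0.7, -0.5, -1.8]
width: 43.3
grip_force: 30.0
```

```bash
python3 -m handwheel '[{"ax":0,"ay":0,"az":0.08,"dx":0,"dy":0,"dz":-0.0003,"jaw":0.4},{"ax":0,"ay":0,"az":0.16,"dx":0,"dy":0,"dz":-0.0006,"jaw":0.4},{"ax":0,"ay":0,"az":0.24,"dx":0,"dy":0,"dz":-0.0009,"jaw":0.4},{"ax":0,"ay":0,"az":0.32,"dx":0,"dy":0,"dz":-0.0012,"jaw":0.4},{"ax":0,"ay":0,"az":0.32,"dx":0,"dy":0,"dz":-0.0012,"jaw":0.4}]' 30 | grep -E "eef|force"; python3 -m handwheel '[{"ax":0,"ay":0,"az":0.08,"dx":0,"dy":0,"dz":-0.0003,"jaw":0.4},{"ax":0,"ay":0,"az":0.16,"dx":0,"dy":0,"dz":-0.0006,"jaw":0.4},{"ax":0,"ay":0,"az":0.24,"dx":0,"dy":0,"dz":-0.0009,"jaw":0.4},{"ax":0,"ay":0,"az":0.32,"dx":0,"dy":0,"dz":-0.0012,"jaw":0.4},{"ax":0,"ay":0,"az":0.32,"dx":0,"dy":0,"dz":-0.0012,"jaw":0.4}]' 30| grep -E "eef|force|width|rot"
```

```text
eef_pos: [527.2, 204.5, 124.0]
force: [-0.8, 0.0, -2.6]
grip_force: 30.0
eef_pos: [527.2, 204.5, 125.2]
tcp_rot: [[-0.759, 0.651, -0.0], [0.651, 0.759, -0.0], [0.0, -0.0, -1.0]]
force: [0.2, 0.3, -1.8]
width: 43.7
grip_force: 30.0
```

```bash
python3 -m handwheel '[{"ax":0,"ay":0,"az":0.08,"dx":0,"dy":0,"dz":-0.0003,"jaw":0.4},{"ax":0,"ay":0,"az":0.16,"dx":0,"dy":0,"dz":-0.0006,"jaw":0.4},{"ax":0,"ay":0,"az":0.24,"dx":0,"dy":0,"dz":-0.0009,"jaw":0.4},{"ax":0,"ay":0,"az":0.32,"dx":0,"dy":0,"dz":-0.0012,"jaw":0.4},{"ax":0,"ay":0,"az":0.32,"dx":0,"dy":0,"dz":-0.0012,"jaw":0.4}]' 30 | grep -E "eef|force"; python3 -m handwheel '[{"ax":0,"ay":0,"az":0.08,"dx":0,"dy":0,"dz":-0.0003,"jaw":0.4},{"ax":0,"ay":0,"az":0.16,"dx":0,"dy":0,"dz":-0.0006,"jaw":0.4},{"ax":0,"ay":0,"az":0.24,"dx":0,"dy":0,"dz":-0.0009,"jaw":0.4},{"ax":0,"ay":0,"az":0.32,"dx":0,"dy":0,"dz":-0.0012,"jaw":0.4},{"ax":0,"ay":0,"az":0.32,"dx":0,"dy":0,"dz":-0.0012,"jaw":0.4}]' 30| grep -E "eef|force|width|time"; python3 -c "
from h import *
s=arm.state();print(s['joint_pos'],s['wrist_torque'])"
```

```text
eef_pos: [527.2, 204.5, 126.5]
force: [0.6, -0.0, -1.7]
grip_force: 30.0
time_s: 12.38
eef_pos: [527.2, 204.5, 127.7]
force: [-0.0, 0.4, -0.9]
width: 43.7
grip_force: 30.0
[ 0.07833222  0.25981516 -0.61203865  1.72636099  0.15869867  1.20536643
 -0.35270677] [ 0.03753255 -0.12243213  0.01341962]
```

```bash
python3 -m handwheel '[{"ax":0,"ay":0,"az":0.08,"dx":0,"dy":0,"dz":-0.0003,"jaw":0.4},{"ax":0,"ay":0,"az":0.16,"dx":0,"dy":0,"dz":-0.0006,"jaw":0.4},{"ax":0,"ay":0,"az":0.24,"dx":0,"dy":0,"dz":-0.0009,"jaw":0.4},{"ax":0,"ay":0,"az":0.32,"dx":0,"dy":0,"dz":-0.0012,"jaw":0.4},{"ax":0,"ay":0,"az":0.32,"dx":0,"dy":0,"dz":-0.0012,"jaw":0.4}]' 30 | grep -E "eef|force"; python3 -m handwheel '[{"ax":0,"ay":0,"az":0.08,"dx":0,"dy":0,"dz":-0.0003,"jaw":0.4},{"ax":0,"ay":0,"az":0.16,"dx":0,"dy":0,"dz":-0.0006,"jaw":0.4},{"ax":0,"ay":0,"az":0.24,"dx":0,"dy":0,"dz":-0.0009,"jaw":0.4},{"ax":0,"ay":0,"az":0.32,"dx":0,"dy":0,"dz":-0.0012,"jaw":0.4},{"ax":0,"ay":0,"az":0.32,"dx":0,"dy":0,"dz":-0.0012,"jaw":0.4}]' 30| grep -E "eef|force|width|time"; python3 -m handwheel '[{"ax":0,"ay":0,"az":0.08,"dx":0,"dy":0,"dz":-0.0003,"jaw":0.4},{"ax":0,"ay":0,"az":0.16,"dx":0,"dy":0,"dz":-0.0006,"jaw":0.4},{"ax":0,"ay":0,"az":0.24,"dx":0,"dy":0,"dz":-0.0009,"jaw":0.4},{"ax":0,"ay":0,"az":0.32,"dx":0,"dy":0,"dz":-0.0012,"jaw":0.4},{"ax":0,"ay":0,"az":0.32,"dx":0,"dy":0,"dz":-0.0012,"jaw":0.4}]' 30| grep -E "eef|force|width|time"
```

```text
eef_pos: [527.2, 204.5, 128.9]
force: [-0.2, 0.7, -0.5]
grip_force: 30.0
time_s: 13.22
eef_pos: [527.2, 204.5, 130.1]
force: [-0.2, 0.7, -1.6]
width: 43.9
grip_force: 30.0
time_s: 13.63
eef_pos: [527.2, 204.5, 131.3]
force: [-0.7, 0.5, -0.6]
width: 43.7
grip_force: 30.0
```

```bash
python3 -m handwheel '[{"ax":0,"ay":0,"az":0.08,"dx":0,"dy":0,"dz":-0.0003,"jaw":0.4},{"ax":0,"ay":0,"az":0.16,"dx":0,"dy":0,"dz":-0.0006,"jaw":0.4},{"ax":0,"ay":0,"az":0.24,"dx":0,"dy":0,"dz":-0.0009,"jaw":0.4},{"ax":0,"ay":0,"az":0.32,"dx":0,"dy":0,"dz":-0.0012,"jaw":0.4},{"ax":0,"ay":0,"az":0.32,"dx":0,"dy":0,"dz":-0.0012,"jaw":0.4}]' 30 | grep -E "eef|force"; python3 -m handwheel '[{"ax":0,"ay":0,"az":0.08,"dx":0,"dy":0,"dz":-0.0003,"jaw":0.4},{"ax":0,"ay":0,"az":0.16,"dx":0,"dy":0,"dz":-0.0006,"jaw":0.4},{"ax":0,"ay":0,"az":0.24,"dx":0,"dy":0,"dz":-0.0009,"jaw":0.4},{"ax":0,"ay":0,"az":0.32,"dx":0,"dy":0,"dz":-0.0012,"jaw":0.4},{"ax":0,"ay":0,"az":0.32,"dx":0,"dy":0,"dz":-0.0012,"jaw":0.4}]' 30| grep -E "eef|force|width|time"; python3 -m handwheel '[{"ax":0,"ay":0,"az":0.08,"dx":0,"dy":0,"dz":-0.0003,"jaw":0.4},{"ax":0,"ay":0,"az":0.16,"dx":0,"dy":0,"dz":-0.0006,"jaw":0.4},{"ax":0,"ay":0,"az":0.24,"dx":0,"dy":0,"dz":-0.0009,"jaw":0.4},{"ax":0,"ay":0,"az":0.32,"dx":0,"dy":0,"dz":-0.0012,"jaw":0.4},{"ax":0,"ay":0,"az":0.32,"dx":0,"dy":0,"dz":-0.0012,"jaw":0.4}]' 30| grep -E "eef|force|width|time"; python3 -c "
from h import *
s=arm.state();print(s['joint_pos'],s['wrist_torque'])"
```

```text
eef_pos: [527.3, 204.5, 132.6]
force: [0.3, 0.3, -1.1]
grip_force: 30.0
time_s: 14.47
eef_pos: [527.3, 204.5, 133.8]
force: [0.7, -0.3, -0.2]
width: 43.8
grip_force: 30.0
time_s: 14.88
eef_pos: [527.3, 204.5, 135.0]
force: [-1.5, -0.1, -1.5]
width: 43.3
grip_force: 30.0
[-0.11571679  0.22279442 -0.38164242  1.72704881  0.08816444  1.20852928
 -2.21766635] [0.06230276 0.0565053  0.00908488]
```

```bash
python3 -m handwheel '[{"ax":0,"ay":0,"az":0.08,"dx":0,"dy":0,"dz":-0.0003,"jaw":0.4},{"ax":0,"ay":0,"az":0.16,"dx":0,"dy":0,"dz":-0.0006,"jaw":0.4},{"ax":0,"ay":0,"az":0.24,"dx":0,"dy":0,"dz":-0.0009,"jaw":0.4},{"ax":0,"ay":0,"az":0.32,"dx":0,"dy":0,"dz":-0.0012,"jaw":0.4},{"ax":0,"ay":0,"az":0.32,"dx":0,"dy":0,"dz":-0.0012,"jaw":0.4}]' 30 | grep -E "eef|force"; python3 -m handwheel '[{"ax":0,"ay":0,"az":0,"dx":0,"dy":0,"dz":-0.0005,"jaw":0.4},{"ax":0,"ay":0,"az":0,"dx":0,"dy":0,"dz":-0.001,"jaw":0.4},{"ax":0,"ay":0,"az":0,"dx":0,"dy":0,"dz":-0.001,"jaw":0.4}]' 30| grep -E "eef|force"; python3 -c "
from h import *
s=arm.state();print(s['joint_pos'],s['wrist_torque'],s['force'])"
```

```text
eef_pos: [527.3, 204.5, 136.2]
force: [-0.4, -0.8, -1.2]
grip_force: 30.0
eef_pos: [527.3, 204.5, 137.3]
force: [0.2, 0.1, -0.9]
grip_force: 30.0
[-0.14512532  0.21758783 -0.3472988   1.72578958  0.07852439  1.21175285
 -2.53031422] [ 0.0559783   0.00703329 -0.01380165] [ 0.18476573  0.09117146 -0.94486681]
```

```bash
python3 -m handwheel '[{"ax":0,"ay":0,"az":0,"dx":0,"dy":0,"dz":-0.0004,"jaw":0.4},{"ax":0,"ay":0,"az":0,"dx":0,"dy":0,"dz":-0.0008,"jaw":0.4},{"ax":0,"ay":0,"az":0,"dx":0,"dy":0,"dz":-0.0008,"jaw":0.4}]' 30| grep -E "eef|force"; python3 -m handwheel '[{"ax":0,"ay":0,"az":0,"dx":0,"dy":0,"dz":-0.0004,"jaw":0.4},{"ax":0,"ay":0,"az":0,"dx":0,"dy":0,"dz":-0.0008,"jaw":0.4},{"ax":0,"ay":0,"az":0,"dx":0,"dy":0,"dz":-0.0008,"jaw":0.4}]' 30| grep -E "eef|force"
```

```text
eef_pos: [527.3, 204.5, 138.1]
force: [-0.9, -0.1, -0.8]
grip_force: 30.0
eef_pos: [527.3, 204.5, 138.9]
force: [-0.1, 0.4, -1.7]
grip_force: 30.0
```

```bash
python3 -m handwheel '[{"ax":0,"ay":0,"az":0,"dx":0,"dy":0,"dz":-0.0005,"jaw":0.4},{"ax":0,"ay":0,"az":0,"dx":0,"dy":0,"dz":-0.001,"jaw":0.4},{"ax":0,"ay":0,"az":0,"dx":0,"dy":0,"dz":-0.001,"jaw":0.4}]' 30| grep -E "eef|force"; python3 -m handwheel '[{"ax":0,"ay":0,"az":0,"dx":0,"dy":0,"dz":-0.0005,"jaw":0.4},{"ax":0,"ay":0,"az":0,"dx":0,"dy":0,"dz":-0.001,"jaw":0.4},{"ax":0,"ay":0,"az":0,"dx":0,"dy":0,"dz":-0.001,"jaw":0.4}]' 30| grep -E "eef|force|width"
```

```text
eef_pos: [527.3, 204.5, 139.9]
force: [-1.2, 0.1, -0.6]
grip_force: 30.0
eef_pos: [527.3, 204.5, 140.9]
force: [0.2, -0.6, -1.0]
width: 43.4
grip_force: 30.0
```

```bash
python3 -m handwheel '[{"ax":0,"ay":0,"az":0,"dx":0,"dy":0,"dz":-0.002,"jaw":0.4},{"ax":0,"ay":0,"az":0,"dx":0,"dy":0,"dz":-0.005,"jaw":0.4},{"ax":0,"ay":0,"az":0,"dx":0,"dy":0,"dz":-0.01,"jaw":0.4},{"ax":0,"ay":0,"az":0,"dx":0,"dy":0,"dz":-0.02,"jaw":0.4},{"ax":0,"ay":0,"az":0,"dx":0,"dy":0,"dz":-0.035,"jaw":0.4},{"ax":0,"ay":0,"az":0,"dx":0,"dy":0,"dz":-0.055,"jaw":0.4},{"ax":0,"ay":0,"az":0,"dx":0,"dy":0,"dz":-0.075,"jaw":0.4},{"ax":0,"ay":0,"az":0,"dx":0,"dy":0,"dz":-0.09,"jaw":0.4},{"ax":0,"ay":0,"az":0,"dx":0,"dy":0,"dz":-0.1,"jaw":0.4},{"ax":0,"ay":0,"az":0,"dx":0,"dy":0,"dz":-0.1,"jaw":0.4}]' 30; python3 -c "
from h import *
f=arm.grab_frame('wrist');cv2.imwrite('pics/w5.png',f['img'][:,:,::-1])
g=arm.grab_frame('scene');cv2.imwrite('pics/s5.png',g['img'][:,:,::-1])
cv2.imwrite('pics/m5.png',np.hstack([cv2.resize(x['img'],(400,300)) for x in (f,g)])[:,:,::-1])
s=arm.state();print(s['joint_pos'],s['eef_pos'],s['tcp_rot'],s['width'],s['grip_force'])
t=np.load('pics/top0.npy',allow_pickle=True).item()
# tray floor brightness corners at z=30 estimate, mean and axis
P=[(311,167),(389,160),(409,272),(327,283)];q=np.array([plane(t,*p,30)[:2] for p in P]);c=q.mean(0);print(c)
xa=((q[0]+q[1])-(q[2]+q[3]))/2;xa/=np.linalg.norm(xa);print('tray x',xa,'target -30mm:',c-30*xa,'syringe',plane(t,355,178,10))
"
```

```text
time_s: 17.38
eef_pos: [528.3, 205.0, 243.8]
tcp_rot: [[0.9, -0.436, 0.004], [-0.436, -0.9, 0.001], [0.003, -0.003, -1.0]]
force: [-0.9, 0.6, -1.4]
width: 43.7
grip_force: 30.0
[-0.14247916  0.15958426 -0.34602859  1.5784131   0.0546193   1.41292993
 -2.51508566] [527.25786527 204.45681178 240.6887727 ] [[ 8.99899242e-01 -4.36097829e-01  1.93821230e-04]
 [-4.36097850e-01 -8.99899249e-01  8.22850846e-05]
 [ 1.38535233e-04 -1.58573307e-04 -9.99999978e-01]] 43.76017361651255 30.009077571871785
[ 479.45762367 -211.44097756]
tray x [0.99412249 0.10826117] target -30mm: [ 449.63394905 -214.68881252] syringe [ 578.49431018 -211.6033242    10.        ]
```

View pics/m5.png

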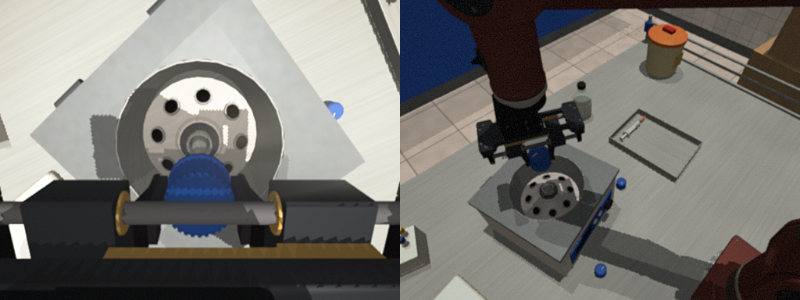

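The nut (wrist crop (200,195)) is clear of the bare spindle and held upright. The syringe, cup and bottle haven't moved. Next I'll carry it over the tray.

```bash
python3 -m handwheel '[{"ax":0,"ay":0,"az":0,"dx":0.005,"dy":0.018,"dz":0,"jaw":0.4},{"ax":0,"ay":0,"az":0,"dx":0.014,"dy":0.05,"dz":0,"jaw":0.4},{"ax":0,"ay":0,"az":0,"dx":0.025,"dy":0.09,"dz":0,"jaw":0.4},{"ax":0,"ay":0,"az":0,"dx":0.036,"dy":0.13,"dz":0,"jaw":0.4},{"ax":0,"ay":0,"az":0,"dx":0.047,"dy":0.17,"dz":0,"jaw":0.4},{"ax":0,"ay":0,"az":0,"dx":0.058,"dy":0.21,"dz":0,"jaw":0.4},{"ax":0,"ay":0,"az":0,"dx":0.069,"dy":0.25,"dz":0,"jaw":0.4},{"ax":0,"ay":0,"az":0,"dx":0.08,"dy":0.29,"dz":0,"jaw":0.4},{"ax":0,"ay":0,"az":0,"dx":0.091,"dy":0.33,"dz":0,"jaw":0.4},{"ax":0,"ay":0,"az":0,"dx":0.102,"dy":0.37,"dz":0,"jaw":0.4},{"ax":0,"ay":0,"az":0,"dx":0.11,"dy":0.398,"dz":0,"jaw":0.4},{"ax":0,"ay":0,"az":0,"dx":0.113,"dy":0.411,"dz":0,"jaw":0.4}]' 30; python3 -m handwheel '[{"ax":0,"ay":0,"az":0,"dx":0,"dy":0,"dz":0.02,"jaw":0.4},{"ax":0,"ay":0,"az":0,"dx":0,"dy":0,"dz":0.05,"jaw":0.4},{"ax":0,"ay":0,"az":0,"dx":0,"dy":0,"dz":0.085,"jaw":0.4},{"ax":0,"ay":0,"az":0,"dx":0,"dy":0,"dz":0.12,"jaw":0.4},{"ax":0,"ay":0,"az":0,"dx":0,"dy":0,"dz":0.15,"jaw":0.4},{"ax":0,"ay":0,"az":0,"dx":0,"dy":0,"dz":0.175,"jaw":0.4},{"ax":0,"ay":0,"az":0,"dx":0,"dy":0,"dz":0.19,"jaw":0.4},{"ax":0,"ay":0,"az":0,"dx":0,"dy":0,"dz":0.2,"jaw":0.4},{"ax":0,"ay":0,"az":0,"dx":0,"dy":0,"dz":0.2,"jaw":0.4}]' 30; python3 -c "
from h import *
f=arm.grab_frame('wrist');cv2.imwrite('pics/w6.png',f['img'][:,:,::-1])
g=arm.grab_frame('scene')
cv2.imwrite('pics/m6.png',np.hstack([cv2.resize(f['img'],(400,300)),cv2.resize(g['img'][110:260,240:440],(400,300))])[:,:,::-1])
s=arm.state();print(s['joint_pos'],s['eef_pos'],s['force'],s['width'],s['grip_force'])"
```

```text
time_s: 18.48
eef_pos: [447.3, -219.4, 239.4]
tcp_rot: [[0.897, -0.441, -0.002], [-0.441, -0.897, -0.001], [-0.002, 0.002, -1.0]]
force: [-0.1, 0.0, -0.3]
width: 43.5
grip_force: 30.0
time_s: 19.23
eef_pos: [447.6, -213.9, 38.0]
tcp_rot: [[0.9, -0.436, -0.005], [-0.436, -0.9, 0.002], [-0.005, 0.001, -1.0]]
force: [-1.2, 0.7, -0.9]
width: 43.9
grip_force: 30.0
[ 0.31399508  0.16175478  0.04563132  1.99951553 -0.00886078  0.98100475
 -1.65808348] [ 449.65455387 -214.65658446   40.85575354] [ 0.30442755  0.51635752 -1.45177228] 43.47652463380539 30.009075590132852
```

View pics/m6.png

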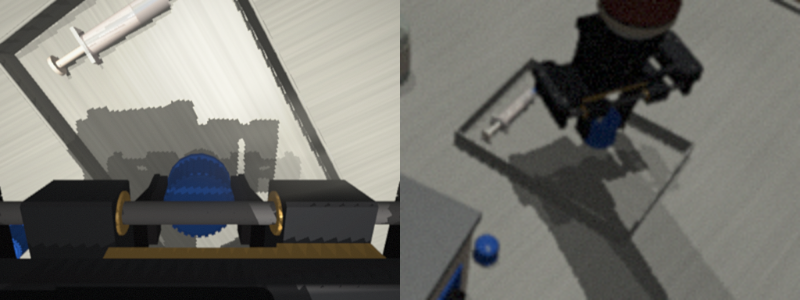

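The nut hangs at (200,195) over the empty half of the tray, well away from the syringe. Descending.

```bash
python3 -m handwheel '[{"ax":0,"ay":0,"az":0,"dx":0,"dy":0,"dz":0.008,"jaw":0.4},{"ax":0,"ay":0,"az":0,"dx":0,"dy":0,"dz":0.018,"jaw":0.4},{"ax":0,"ay":0,"az":0,"dx":0,"dy":0,"dz":0.028,"jaw":0.4},{"ax":0,"ay":0,"az":0,"dx":0,"dy":0,"dz":0.038,"jaw":0.4},{"ax":0,"ay":0,"az":0,"dx":0,"dy":0,"dz":0.045,"jaw":0.4},{"ax":0,"ay":0,"az":0,"dx":0,"dy":0,"dz":0.05,"jaw":0.4},{"ax":0,"ay":0,"az":0,"dx":0,"dy":0,"dz":0.053,"jaw":0.4},{"ax":0,"ay":0,"az":0,"dx":0,"dy":0,"dz":0.054,"jaw":0.4},{"ax":0,"ay":0,"az":0,"dx":0,"dy":0,"dz":0.054,"jaw":0.4},{"ax":0,"ay":0,"az":0,"dx":0,"dy":0,"dz":0.054,"jaw":0.4}]' 30; python3 -m handwheel '[{"ax":0,"ay":0,"az":0,"dx":0,"dy":0,"dz":0.0005,"jaw":0.4},{"ax":0,"ay":0,"az":0,"dx":0,"dy":0,"dz":0.001,"jaw":0.4},{"ax":0,"ay":0,"az":0,"dx":0,"dy":0,"dz":0.0015,"jaw":0.4},{"ax":0,"ay":0,"az":0,"dx":0,"dy":0,"dz":0.002,"jaw":0.4},{"ax":0,"ay":0,"az":0,"dx":0,"dy":0,"dz":0.0025,"jaw":0.4},{"ax":0,"ay":0,"az":0,"dx":0,"dy":0,"dz":0.003,"jaw":0.4},{"ax":0,"ay":0,"az":0,"dx":0,"dy":0,"dz":0.003,"jaw":0.4}]' 30| grep -E "eef|force"
```

```text
time_s: 20.17
eef_pos: [450.0, -214.8, -13.0]
tcp_rot: [[0.9, -0.436, 0.0], [-0.436, -0.9, -0.0], [0.0, -0.0, -1.0]]
force: [0.1, -0.6, -1.1]
width: 43.6
grip_force: 30.0
eef_pos: [449.7, -214.7, -16.3]
force: [-0.4, -0.2, -0.4]
grip_force: 30.0
```

```bash
python3 -m handwheel '[{"ax":0,"ay":0,"az":0,"dx":0,"dy":0,"dz":0.0003,"jaw":0.4},{"ax":0,"ay":0,"az":0,"dx":0,"dy":0,"dz":0.0006,"jaw":0.4},{"ax":0,"ay":0,"az":0,"dx":0,"dy":0,"dz":0.0009,"jaw":0.4},{"ax":0,"ay":0,"az":0,"dx":0,"dy":0,"dz":0.0012,"jaw":0.4},{"ax":0,"ay":0,"az":0,"dx":0,"dy":0,"dz":0.0012,"jaw":0.4}]' 30| grep -E "eef|force"; python3 -m handwheel '[{"ax":0,"ay":0,"az":0,"dx":0,"dy":0,"dz":0.0003,"jaw":0.4},{"ax":0,"ay":0,"az":0,"dx":0,"dy":0,"dz":0.0006,"jaw":0.4},{"ax":0,"ay":0,"az":0,"dx":0,"dy":0,"dz":0.0006,"jaw":0.4}]' 30| grep -E "eef|force"
```

```text
eef_pos: [449.7, -214.6, -17.5]
force: [-0.2, 0.1, -2.1]
grip_force: 30.0
eef_pos: [449.7, -214.7, -18.1]
force: [-0.8, 0.4, -0.5]
grip_force: 30.0
```

```bash
python3 -m handwheel '[{"ax":0,"ay":0,"az":0,"dx":0,"dy":0,"dz":0.0003,"jaw":0.4},{"ax":0,"ay":0,"az":0,"dx":0,"dy":0,"dz":0.0006,"jaw":0.4},{"ax":0,"ay":0,"az":0,"dx":0,"dy":0,"dz":0.0006,"jaw":0.4}]' 30| grep -E "eef|force"; python3 -m handwheel '[{"ax":0,"ay":0,"az":0,"dx":0,"dy":0,"dz":0.0003,"jaw":0.4},{"ax":0,"ay":0,"az":0,"dx":0,"dy":0,"dz":0.0005,"jaw":0.4},{"ax":0,"ay":0,"az":0,"dx":0,"dy":0,"dz":0.0005,"jaw":0.4}]' 30| grep -E "eef|force"
```

```text
eef_pos: [449.7, -214.7, -18.7]
force: [-0.2, 0.6, -0.7]
grip_force: 30.0
eef_pos: [449.7, -214.7, -19.2]
force: [-0.4, -0.1, -1.6]
grip_force: 30.0
```

```bash
python3 -m handwheel '[{"ax":0,"ay":0,"az":0,"dx":0,"dy":0,"dz":0.0003,"jaw":0.4},{"ax":0,"ay":0,"az":0,"dx":0,"dy":0,"dz":0.0005,"jaw":0.4},{"ax":0,"ay":0,"az":0,"dx":0,"dy":0,"dz":0.0005,"jaw":0.4}]' 30| grep -E "eef|force"; python3 -m handwheel '[{"ax":0,"ay":0,"az":0,"dx":0,"dy":0,"dz":0.0003,"jaw":0.4},{"ax":0,"ay":0,"az":0,"dx":0,"dy":0,"dz":0.0005,"jaw":0.4},{"ax":0,"ay":0,"az":0,"dx":0,"dy":0,"dz":0.0005,"jaw":0.4}]' 30| grep -E "eef|force"
```

```text
eef_pos: [449.7, -214.7, -19.5]
force: [-1.4, -0.0, 2.6]
grip_force: 30.0
eef_pos: [449.8, -214.7, -19.5]
force: [-4.0, 1.5, 8.8]
grip_force: 30.0
```

```bash
python3 -m handwheel '[{"ax":0,"ay":0,"az":0,"dx":0,"dy":0,"dz":-0.0004,"jaw":0.4},{"ax":0,"ay":0,"az":0,"dx":0,"dy":0,"dz":-0.0004,"jaw":0.4},{"ax":0,"ay":0,"az":0,"dx":0,"dy":0,"dz":-0.0004,"jaw":0.75},{"ax":0,"ay":0,"az":0,"dx":0,"dy":0,"dz":-0.0004,"jaw":0.75},{"ax":0,"ay":0,"az":0,"dx":0,"dy":0,"dz":-0.0004,"jaw":0.75},{"ax":0,"ay":0,"az":0,"dx":0,"dy":0,"dz":-0.0004,"jaw":0.75},{"ax":0,"ay":0,"az":0,"dx":0,"dy":0,"dz":-0.0004,"jaw":0.75}]' 3| grep -E "eef|force|width"
```

```text
eef_pos: [449.7, -214.7, -19.8]
force: [0.1, -0.2, -0.7]
width: 63.5
grip_force: 0.0
```

```bash
python3 -m handwheel '[{"ax":0,"ay":0,"az":0,"dx":0,"dy":0,"dz":-0.005,"jaw":0.75},{"ax":0,"ay":0,"az":0,"dx":0,"dy":0,"dz":-0.015,"jaw":0.75},{"ax":0,"ay":0,"az":0,"dx":0,"dy":0,"dz":-0.03,"jaw":0.75},{"ax":0,"ay":0,"az":0,"dx":0,"dy":0,"dz":-0.055,"jaw":0.75},{"ax":0,"ay":0,"az":0,"dx":0,"dy":0,"dz":-0.085,"jaw":0.75},{"ax":0,"ay":0,"az":0,"dx":0,"dy":0,"dz":-0.12,"jaw":0.75},{"ax":0,"ay":0,"az":0,"dx":0,"dy":0,"dz":-0.15,"jaw":0.75},{"ax":0,"ay":0,"az":0,"dx":0,"dy":0,"dz":-0.17,"jaw":0.75},{"ax":0,"ay":0,"az":0,"dx":0,"dy":0,"dz":-0.18,"jaw":0.75},{"ax":0,"ay":0,"az":0,"dx":0,"dy":0,"dz":-0.18,"jaw":0.75},{"ax":0,"ay":0,"az":0,"dx":0,"dy":0,"dz":-0.18,"jaw":0.75}]' 3; python3 -c "
from h import *
f=arm.grab_frame('wrist');cv2.imwrite('pics/w7.png',f['img'][:,:,::-1])
print([(a.tolist(),c.round(1).tolist(),plane(f,*c,25).round(1).tolist()) for i,a,c in blue(f)[2]], proj(f,[449.7,-214.7,43]),proj(f,[449.7,-214.7,3]))
print(arm.state()['force'])
g=arm.grab_frame('scene')
cv2.imwrite('pics/m7.png',np.hstack([cv2.resize(f['img'],(400,300)),cv2.resize(g['img'][110:260,240:440],(400,300))])[:,:,::-1])"
```

```text
time_s: 23.92
eef_pos: [449.6, -214.6, 160.0]
tcp_rot: [[0.9, -0.436, 0.0], [-0.436, -0.9, 0.0], [0.0, -0.0, -1.0]]
force: [0.6, -0.0, -0.8]
width: 65.3
grip_force: 0.0
[([228, 29, 10, 10, 61], [232.5, 33.5], [580.8, -255.7, 25.0]), ([234, 151, 41, 46, 1461], [254.6, 173.1], [450.0, -215.5, 25.0])] [254.04328489 177.56161385] [254.06800916 169.41305387]
[-1.26369703 -0.00134556 -0.39417203]
```

View pics/m7.png

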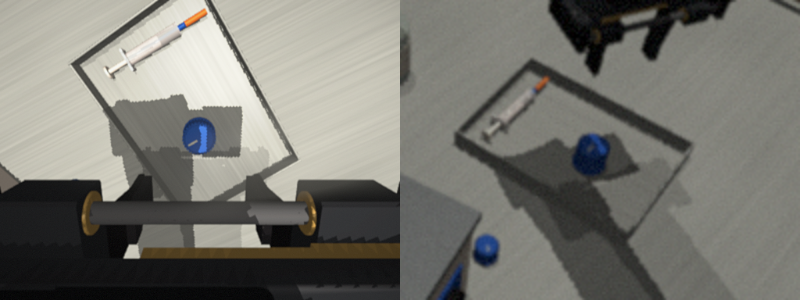

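The nut stands upright at (200,135) in the empty half of the tray. The gripper is clear and the syringe hasn't moved, so I'm handing in.

```bash
python3 -c "
from rig import arm
print(arm.job_done())"
```

```text
the job is handed in; nothing more can be done
None
```

I unscrewed the rotor nut clockwise, lifted it off the spindle and stood it open end down in the empty half of the tray. The last pictures show it upright with the gripper clear. I handed the job in at about 24 s, and no verdict came back.

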